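# Hang the parts basket to drain and hold the wash tank's sprung lid at its set angle

## Task

Finish the wash: hang the wire parts basket by its handle on both prongs of the drain stand and let go of it, then take hold of the wash tank's sprung lid by its handle and raise it until it is in line with the indicator arm at the tank's front, so that the tank airs at the set gap. The lid springs shut if released, so finish while still holding it steady at that angle. Do not shift the indicator arm, and leave the other things on the bench where they are.

Things in the scene. Friction and masses are not known exactly. Their poses are not given: they have to be found in the camera images.
- basket_bar (a point): middle of the handle bar of the loose wire parts basket: 9 mm round steel bar along y, level, 100 mm above the basket's underside and 60 mm clear above its rim; the rigid arched handle's two uprights stand at y = +/-47 mm. z up, y along the bar; a half turn makes no difference
- drain_stand: fixed steel stand: drip tray x -40..100, y +/-46 mm, 12 mm high; post (x 78..92, y +/-15, 147 high) with crossbar (x 76..86, y +/-35, top 146) and two 8 mm round prongs at y = +/-27 that point to -x (to the robot's right), sink to a low point at x = 0 and turn up (end x = -22, z = 143). Origin under the low point. Basket comes from -x: prongs pass between bar and basket rim, bar along y
- prong_seat (a point): where the middle of the basket's handle bar lies when the basket hangs on both prongs: midway between them (they are 54 mm apart), 133.5 mm above the bench; the basket then hangs 33 mm above the bench. Axes as the stand's
- tank: wash tank, fixed: grey box 150 (x) x 130 (y) mm, 60 mm high, with a flat aluminium lid hinged along its +x edge (to the robot's left) and a graduated steel bow at its front (+y, towards the robot), out to y = 76 mm. Origin under the centre of the tank; z up, -x (the robot's right) is where the lid opens. A lamp batten hangs over the bench from 0.60 m before the robot, 0.52 m up: mind the wrist
- lid_handle (a point): middle of the lid's handle bar: 10 mm round steel along the tank's y, 72 mm between its two posts, bar centre 38 mm above the lid's upper face. It moves with the lid: 130 mm from the hinge line (along the lid, to -x) and 43 mm off it (square to the lid). z square to the lid, y along the bar
- lid_hinge (a point): point of the lid's hinge line level with the middle of the handle (25 mm before the tank's middle), 62 mm above the bench; the line runs along the tank's y. Its axes turn with the lid
- lid (a joint): lid angle in rad: 0 shut, grows as the free edge rises towards 1.2. A spring pulls it shut: about 4 N up at the handle starts it and, with the lid's weight, some 6 N square to the lid (or 14 N straight up) holds it at 0.8 rad
- indicator (a joint): angle of the indicator arm in rad, on the same hinge line and in the same sense as the lid (0 level): a dark flat steel arm 91 mm long and 8 mm wide at the tank's front (y = 83 mm), before the graduated bow. It stays where it was set (0.4 to 0.8); the lid is in line with it when lid equals this angle
- indicator_tip (a point): free end of the indicator arm, 91 mm from the hinge line, at the tank's y = 83 mm. Its x axis lies along the arm, as the x axis of lid_hinge lies along the lid
- collar_a: bystander: grey steel stepped collar, 40 mm across, 27 mm high, loose on the bench; origin under its centre
- spanner: bystander: loose steel spanner 178 mm long, lying flat; origin under its centre
- marker_a: bystander: loose marker pen 130 mm long, lying flat; origin under its centre
- driver: bystander: loose screwdriver, 220 mm long, lying at the back; origin under its centre
- basket: the parts basket: open wire basket 70 (x) x 102 (y) mm, 35 mm high, about 0.25 kg, with brass parts fixed in it; origin under the centre of its underside, axes as the bar's

How it is judged (in metres and radians):
On the way, in this order (a step that is already met when the one before it is completed fails the run):
1. the basket hangs by its handle bar on both prongs of the drain stand, let go and still (distance between basket_bar and prong_seat below 0.02 m and angle between the y axis of basket_bar and the y axis of prong_seat, either way round below 0.2 rad and contact force between drain_stand and basket above 0.5 N and contact force between the fingers and basket below 0.1 N and angle between basket's own z axis and vertical below 0.35 rad and linear speed of basket below 0.05 m/s), for 0.2 s.
2. the lid is raised by the robot into line with the indicator arm (angle between the x axis of lid_hinge and the x axis of indicator_tip, either way round below 0.07 rad and contact force between the fingers and tank above 1 N), for 0.3 s.
At the end, for the whole second after the job is handed in: The robot's fingers still hold the lid (over 1 N), still and within 0.07 rad (4 degrees) of the indicator arm's angle; the basket hangs untouched and upright (within 0.35 rad) on both prongs, the middle of its bar within 20 mm of the seat and its bar within 0.2 rad of the stand's y (all of step 2 and velocity of joint lid between -0.05 and 0.05 rad/s and distance between basket_bar and prong_seat below 0.02 m and angle between the y axis of basket_bar and the y axis of prong_seat, either way round below 0.2 rad and contact force between drain_stand and basket above 0.5 N and contact force between the fingers and basket below 0.1 N and angle between basket's own z axis and vertical below 0.35 rad and contact force between basket and tank below 0.1 N); the arm keeps its last pose, push and grip.
It fails at once if the indicator arm is shifted (its tip by more than 10 mm) (distance of indicator_tip from where it was at the start of the episode above 0.01 m).
It fails at once if a bystander on the bench is moved by more than 30 mm (distance of any of collar_a, spanner, marker_a, driver from where it was at the start of the episode above 0.03 m).
It also fails if it takes over 61 s, if anything falls off the work surface, if the arm or the gripper's body presses on something with over 40 N, if the wrist force passes 120 N, or if a joint passes its speed limit or range.

## Robot

A 7-joint arm with a two-finger parallel gripper is mounted at the origin on a cart in front of the work surface, level with it; the furniture and walls round the work are solid. World frame = base frame: x ahead of the robot, y to its left, z up, the work surface at z = 0. Lengths are in mm, angles in rad, forces in N, time in s.
With the tool pointing down it reaches from about 425 to 975 mm from the base axis. Payload 16.7 kg.
Tool frame: the origin (TCP) lies between the finger pads; the fingertips stand 14 mm ahead of it and the grasp point (between the pads) lies 5 mm behind it; z points along the fingers, y is the line along which they close (so a half turn about z gives the same grasp; the last joint's range is limited). The gripper opens to 85 mm and grips with 20 to 120 N. Pads are 22 mm wide; open, the fingers measure 114 mm over their backs; the gripper's body (76 mm by 85 mm) begins 54 mm behind the grasp point. The pads swing forward as they close: fully open they stand 13 mm farther back than shut.
Start: joints at [1.083, 0.426, 0.074, 1.606, -0.034, 1.111, -0.067], TCP at [223.671, -636.827, 245.302] pointing down, gripper open.
Joint ranges: [-2.85, 2.85], [-0.5, 2.14], [-1.23, 1.37], [0.21, 2.46], [-1.02, 4.16], [0.16, 2.05], [-2.73, 2.73]. Speed limits (rad/s): [1.89, 1.89, 2.39, 2.39, 3.01, 3.01, 3.01].

## Interface

Orientations are given as a 3x3 rotation matrix whose columns are the frame's x, y, z axes.
In Python, from rig import r gives the robot as it stands. The module is installed in compiled form; this text tells all that it offers. Calls block until the motion is done:
- r.movep(position, orientation): joint-space move of the TCP to a pose.
- r.movel(position, ori=None, v=150, threshold=None): straight line of the TCP; ori=None keeps the orientation; v is the mean speed in mm/s. With threshold (N) it stops when the force on the tool has changed by that much, and returns True; else False.
- r.move_j(angles): joint-space move.
- r.release() and r.clamp(force=None): open the fingers fully, or close them until they stop; force is the grip in N (None keeps the last).
- r.dwell(seconds).
- r.solve_ik(position, orientation): joint angles nearest the present ones, or None.
- r.sense(): the state.
- r.read_camera(name): name is "scene" or "top" or "wrist"; returns the picture (420x560x3 uint8, blue, green, red); there is no depth.
- r.calibration(name): a dict with "intrinsics" (3x3 intrinsics, pixels), "pose" (4x4, takes a point from camera to world coordinates); the wrist camera has in their place "hand_eye" (4x4, takes a point from camera to tool coordinates, whose origin is the TCP and whose axes are the flange's). Camera axes: x right, y up, looking along -z (the intrinsics and any distortion apply to the point x, -y, -z); pixel columns grow to the right and rows downward; lengths in mm; the calibration is good to about 2 mm. A picture is of the moment at which its call begins: read the wrist's pose just before it. calibration takes no time and is no camera call.
A pose or a line that the arm cannot do raises r.MotionError and nothing moves.
- r.sign_off(): hands the job in; it is judged then, once.
The state is a dict: "time": time; "q": joint angles; "qvel": joint speeds; "effort": joint torques, N m; "position": TCP position; "tcp_rot": TCP orientation; "force": force on the tool from outside, world axes, zero at the start; "torque": the same for the moment, N m; "grip_width": opening from 0.0 (shut) to 1.0 (fully open); "grip_force": force on a finger pad.
Only numpy, scipy, OpenCV 4.12 (cv2) and the standard library are available. Lean on these libraries where they do the work, as an engineer would, in place of code of your own. Each camera call takes 0.05 s, during which the arm holds its last target. There are 200 camera calls.

## Working session

There is one attempt and no reset: what is moved stays moved. The work goes in short steps, each a Python script; the robot and the scene stay as the last script left them, time stands still between calls to the robot, and variables do not carry over. Pictures are saved under pics/ and viewed, at most 10 in all, crops included, and the job is handed in when it is done.

```bash
mkdir -p pics
python3 - <<'E'
from rig import r
import cv2,numpy as np
np.set_printoptions(precision=3,suppress=True)
for n in ("scene","top"):
    im=r.read_camera(n); cv2.imwrite(f"pics/{n}0.png",im)
    print(n,{k:np.array(v) for k,v in r.calibration(n).items()})
print(r.calibration("wrist"))
s=r.sense(); print(s)
E
```

```text
scene {'intrinsics': array([[547.037,   0.   , 287.731],
       [  0.   , 547.037, 206.003],
       [  0.   ,   0.   ,   1.   ]]), 'pose': array([[  -0.663,    0.532,   -0.527, -418.62 ],
       [  -0.749,   -0.464,    0.473,  831.234],
       [   0.007,    0.708,    0.706, 1439.652],
       [   0.   ,    0.   ,    0.   ,    1.   ]])}
top {'intrinsics': array([[470.439,   0.   , 275.543],
       [  0.   , 470.439, 208.94 ],
       [  0.   ,   0.   ,   1.   ]]), 'pose': array([[  -0.011,    0.998,   -0.054,  486.749],
       [  -1.   ,   -0.011,    0.001,  -72.524],
       [   0.   ,    0.054,    0.999, 1473.484],
       [   0.   ,    0.   ,    0.   ,    1.   ]])}
{'intrinsics': array([[302.199,   0.   , 277.728],
       [  0.   , 302.199, 211.504],
       [  0.   ,   0.   ,   1.   ]]), 'hand_eye': array([[  -0.   ,    0.951,    0.31 ,   79.135],
       [   1.   ,    0.   ,    0.   ,    0.287],
       [   0.   ,    0.31 ,   -0.951, -127.798],
       [   0.   ,    0.   ,    0.   ,    1.   ]])}
{'time': 0.1, 'q': array([ 1.083,  0.427,  0.074,  1.607, -0.034,  1.111, -0.067]), 'qvel': array([-0.   , -0.   ,  0.002, -0.001, -0.   ,  0.001,  0.001]), 'effort': array([  0.007, -95.153,   3.771, -46.44 ,   0.02 ,   0.007,  -0.   ]), 'position': array([ 223.58 , -636.534,  244.693]), 'tcp_rot': array([[ 0.943,  0.331, -0.   ],
       [ 0.331, -0.943,  0.001],
       [-0.   , -0.001, -1.   ]]), 'force': array([-0.44 , -0.018,  0.395]), 'torque': array([ 0.006, -0.011,  0.005]), 'grip_force': 0.0, 'grip_width': 1.00004534455048}
```

View pics/scene0.png

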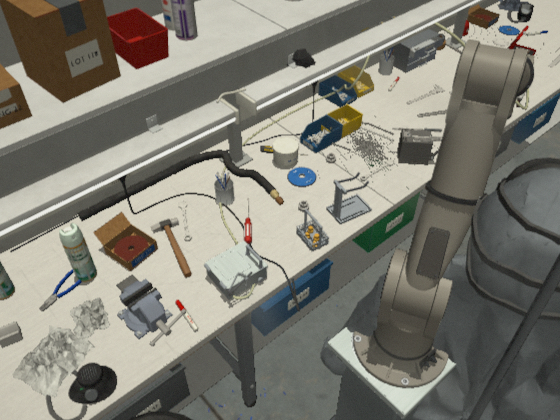

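View pics/top0.png

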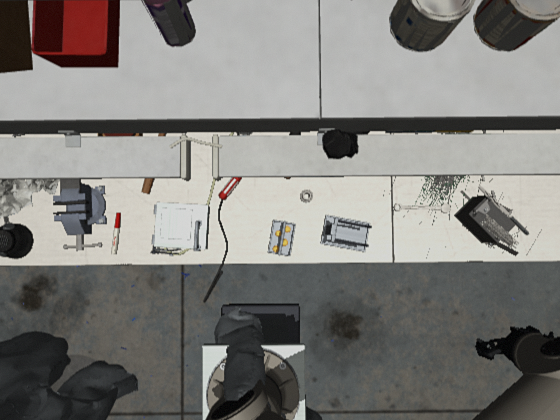

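The top view shows the tank at about (180,228), basket at (282,238), stand at (345,232) and collar at (306,197). The post is on the left of the stand and the prongs point right. Next I'll take wrist views for accuracy.

```bash
cat > h.py <<'E'
from rig import r
import cv2,numpy as np,json
np.set_printoptions(precision=3,suppress=True)
D=np.diag([1.,-1,-1])
def rz(a):
    c,s=np.cos(a),np.sin(a); return np.array([[c,-s,0],[s,c,0],[0,0,1]])
def rx(a):
    c,s=np.cos(a),np.sin(a); return np.array([[1,0,0],[0,c,-s],[0,s,c]])
def shot(tag):
    s=r.sense(); T=np.eye(4); T[:3,:3]=s['tcp_rot']; T[:3,3]=s['position']
    im=r.read_camera("wrist"); cv2.imwrite(f"pics/{tag}.png",im)
    P=T@np.array(r.calibration("wrist")["hand_eye"]); np.save(f"pics/{tag}.npy",P); return im
KW=np.array([[302.199,0,277.728],[0,302.199,211.504],[0,0,1]])
def cam(tag):
    if tag in("top","scene"):
        c=r.calibration(tag); return np.array(c["intrinsics"]),np.array(c["pose"])
    return KW,np.load(f"pics/{tag}.npy")
def ray(tag,uv):
    K,P=cam(tag); d=np.linalg.inv(K)@[uv[0],uv[1],1]; d=P[:3,:3]@(d*[1,-1,-1]); return P[:3,3],d/np.linalg.norm(d)
def onz(tag,uv,z):
    o,d=ray(tag,uv); return o+d*(z-o[2])/d[2]
def tri(obs):
    A=np.zeros((3,3));b=np.zeros(3)
    for t,uv in obs:
        o,d=ray(t,uv); M=np.eye(3)-np.outer(d,d); A+=M;b+=M@o
    p=np.linalg.solve(A,b); res=[np.linalg.norm((np.eye(3)-np.outer(d,d))@(p-o)) for o,d in (ray(t,uv) for t,uv in obs)]
    return p,np.array(res)
def proj(tag,p):
    K,P=cam(tag); c=np.linalg.inv(P)@np.append(p,1); u=K@(c[:3]*[1,-1,-1]); return u[:2]/u[2]
E
python3 - <<'E'
from h import *
for i,(tag,p) in enumerate([("st",(450,-290,290)),("bk",(450,-110,290)),("tk",(450,215,300))]):
    try:
        if i==0: r.movep(p,D)
        else: r.movel(p,v=350)
        shot(tag)
    except r.MotionError as e: print(tag,e)
    s=r.sense(); print(tag,s['time'],s['position'],s['q'])
a=[cv2.imread(f"pics/{t}.png") for t in("st","bk","tk")]
cv2.imwrite("pics/m.png",np.vstack([np.hstack([a[0][:, 80:480],a[1][:,80:480]])]))
E
```

```text
st 1.6917 [ 449.554 -291.043  289.847] [ 0.503  0.161 -0.055  1.862  0.01   1.119 -1.128]
bk 2.4083 [ 449.907 -110.946  289.972] [ 0.307  0.044 -0.21   1.995  0.01   1.104 -1.479]
tk 3.5333 [450.377 213.025 299.774] [-0.082  0.121 -0.528  1.9    0.067  1.139 -2.208]
```

View pics/m.png

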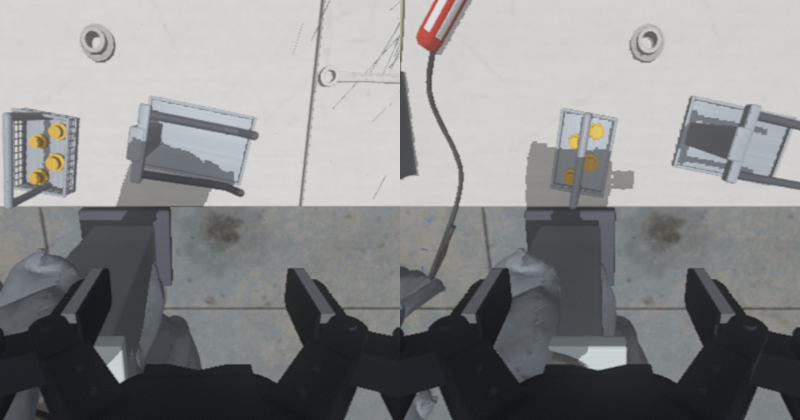

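View pics/tk.png

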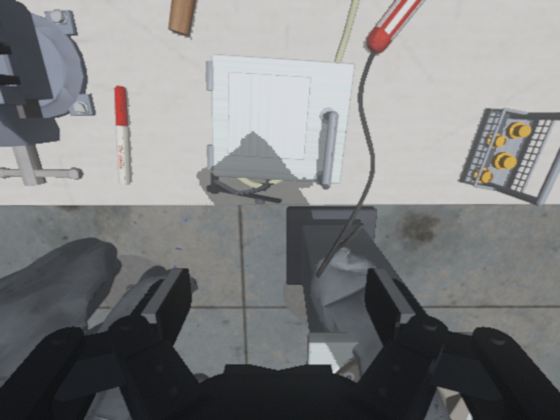

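Run:
```python
from h import *
def c(t,u0,v0,w,h,k): return cv2.resize(cv2.imread(f"pics/{t}.png")[v0:v0+h,u0:u0+w],None,fx=k,fy=k,interpolation=cv2.INTER_CUBIC)
a=c("st",200,90,150,110,3); b=c("bk",225,100,87,110,3)
m=np.zeros((600,800,3),np.uint8); m[:330,:450]=a; m[:330,460:721]=b
d=c("tk",200,160,100,60,4); m[340:580,:400]=d
e=c("tk",300,95,65,100,2.5); m[340:590,410:572]=e[:,:162]
cv2.imwrite("pics/z.png",m)
```

```text
(no output)
```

View pics/z.png

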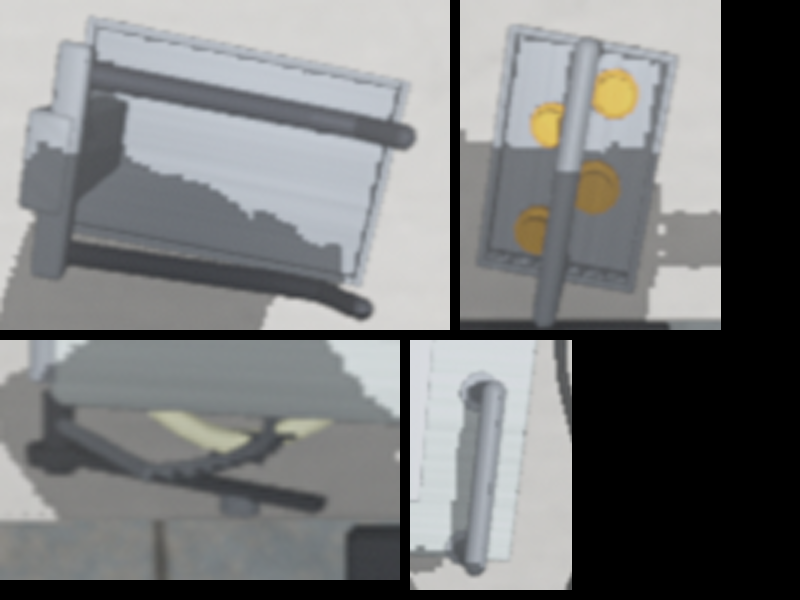

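The prong tips are at st (335,135) and (321,193). The basket bar ends are at bk (267.7,113.3) and (253.3,208.3). The indicator arm runs from about tk (211,189) to its tip at (280.5,200.7).

Run:
```python
from h import *
t1,t2=onz("st",(335,135.3),144),onz("st",(321,192.7),144)
c1,c2=onz("st",(225.7,104.3),146),onz("st",(216,182),146)
print("tips",t1,t2,np.linalg.norm(t1-t2)," cross",c1,c2,np.linalg.norm(c1-c2))
for a,b in((t1,t2),(c1,c2)):
    y=(b-a)[:2]; y/=np.linalg.norm(y); print("ydir",y,"ang",np.arctan2(y[1],y[0]),"mid",(a+b)/2)
print("dist mid",np.linalg.norm((t1+t2-c1-c2)/2),"exp 103")
b1,b2=onz("bk",(267.7,113.3),100),onz("bk",(253.3,208.3),100)
y=(b1-b2);print("bar",b1,b2,np.linalg.norm(y),"mid",(b1+b2)/2,"yaw",np.arctan2(y[1],y[0]))
# tank: lid handle bar ends (z=105)
h1,h2=onz("tk",(332.5,115),105),onz("tk",(326,185),105)
print("handle",h1,h2,np.linalg.norm(h1-h2),(h1+h2)/2)
for a in (.3,.5,.7):
  for x in (350,380,420,460):
    for z in(150,200,250,300):
      th=a; zt=np.array([np.sin(th),0,-np.cos(th)]); yt=np.array([0,1.,0]); xt=np.cross(yt,zt)
      q=r.solve_ik([x,200,z],np.column_stack([xt,yt,zt]))
      if q is not None: print(a,x,z,np.array(q))
```

```text
tips [ 510.033 -341.816  144.   ] [ 457.956 -331.744  144.   ] 53.04259582227339  cross [ 535.823 -247.343  146.   ] [ 468.707 -234.784  146.   ] 68.28025347178611
ydir [-0.982  0.19 ] ang 2.9505444389085 mid [ 483.995 -336.78   144.   ]
ydir [-0.983  0.184] ang 2.956611922218943 mid [ 502.265 -241.064  146.   ]
dist mid 97.46525320505567 exp 103
bar [ 528.857 -100.629  100.   ] [429.251 -83.725 100.   ] 101.0302813241293 mid [479.054 -92.177 100.   ] yaw -0.16811245286446252
handle [527.338 156.859 105.   ] [454.572 160.025 105.   ] 72.83496377935481 [490.955 158.442 105.   ]
0.3 350 150 [ 0.183  0.072 -1.042  2.396  0.546  0.575  0.276]
0.3 350 200 [-1.877 -0.304  0.887  2.425  0.665  0.854  0.145]
0.3 350 250 [-1.775 -0.371  0.735  2.355  0.613  1.     0.192]
0.3 350 300 [-1.618 -0.379  0.576  2.277  0.528  1.091  0.285]
0.3 380 150 [ 0.204  0.133 -1.029  2.352  0.615  0.595  0.269]
0.3 380 200 [-1.913 -0.26   1.014  2.386  0.65   0.807  0.239]
0.3 380 250 [-1.88  -0.382  0.888  2.321  0.663  1.002  0.218]
0.3 380 300 [-1.742 -0.388  0.736  2.245  0.583  1.096  0.299]
0.3 420 150 
[... 1051 characters left out ...]
 0.106]
0.5 460 150 [ 0.2    0.247 -1.029  2.343  1.16   0.61  -0.175]
0.5 460 200 [ 0.26   0.11  -1.037  2.297  0.864  0.58   0.124]
0.5 460 250 [-1.916 -0.296  1.026  2.328  0.908  0.837  0.115]
0.5 460 300 [-1.85  -0.375  0.892  2.259  0.864  0.989  0.172]
0.7 350 300 [-1.076 -0.327 -0.113  2.455  0.814  0.898 -0.106]
0.7 380 300 [-1.889 -0.482  0.562  2.46   1.045  1.187 -0.261]
0.7 420 250 [-0.859 -0.138 -0.112  2.454  1.018  0.657 -0.187]
0.7 420 300 [-1.712 -0.377  0.577  2.419  1.054  1.005 -0.155]
0.7 460 200 [ 0.161  0.103 -1.041  2.413  1.347  0.614 -0.422]
0.7 460 250 [-1.889 -0.277  0.91   2.445  1.217  0.833 -0.244]
0.7 460 300 [-1.776 -0.353  0.743  2.377  1.107  0.949 -0.105]
```

Run:
```python
from h import *
R=rz(-.17)@D
r.movel([478.5,-92,200],R,v=350)
r.movel([478.5,-92,94],v=150)
r.clamp(40)
s=r.sense(); print(s['time'],s['position'],s['grip_width'],s['grip_force'],s['force'])
r.movel([478.5,-92,290],v=200)
s=r.sense(); print(s['time'],s['force'],s['grip_width'])
R=rz(-.188)@D; seat=np.array([487.8,-316.5]); x=np.array([.187,.982])
r.movel([*(seat-100*x),290],R,v=250)
r.movel([*(seat-100*x),160],v=200)
s=r.sense(); print(s['time'],s['position'],s['force'])
shot("pre"); cv2.imwrite("pics/pre_s.png",cv2.resize(r.read_camera("scene")[120:260,260:440],None,fx=3,fy=3))
```

```text
6.1583 [478.556 -91.849  94.064] 0.08980553872599763 39.156975746154785 [-1.12   1.483  3.536]
7.2917 [ 0.501  0.311 -2.892] 0.08789665477531594
9.5333 [ 469.743 -414.885  161.166] [-0.198  0.507 -2.44 ]
```

Run:
```python
import cv2,numpy as np
a=cv2.imread("pics/pre.png")[:300,100:460];b=cv2.imread("pics/pre_s.png")[:,:440]
m=np.zeros((420,800,3),np.uint8);m[:300,:360]=a;m[:,360:]=b
cv2.imwrite("pics/pm.png",m)
```

```text
(no output)
```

View pics/pm.png

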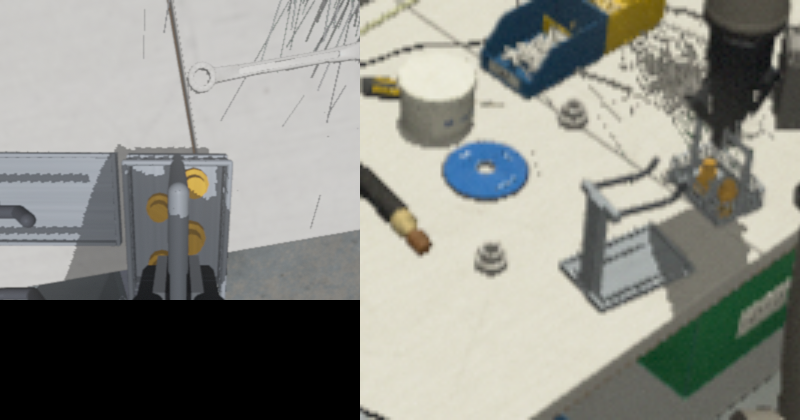

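The basket is held upright by the bar, with the prongs to its left. The prong tips are at about pre (130,215) and (135,293). I'll check these against projection and then insert.

```bash
python3 - <<'E'
from h import *
seat=np.array([487.8,-316.5]); x=np.array([.187,.982]); y=np.array([-.982,.187])
for sy in(-27,27): print("expected tip px",proj("pre",[*(seat-22*x+sy*y),144]))
print(onz("pre",(130,215),144),"vs",seat-22*x-27*y)
try:
    hit=r.movel([*seat,160],v=80,threshold=8)
    s=r.sense(); print(hit,s['time'],s['position'],s['force'])
    if not hit:
        hit=r.movel([*seat,126],v=50,threshold=4)
        s=r.sense(); print(hit,s['time'],s['position'],s['force'])
        shot("in"); cv2.imwrite("pics/in_s.png",r.read_camera("scene"))
except r.MotionError as e: print(e)
E
python3 - <<'E'
import cv2,numpy as np
a=cv2.imread("pics/in.png");b=cv2.imread("pics/in_s.png")
if a is not None:
    m=np.zeros((420,800,3),np.uint8);m[:300,:360]=a[:300,100:460];m[:,360:]=cv2.resize(b[120:260,260:440],None,fx=3,fy=3)[:,:440]
    cv2.imwrite("pics/im.png",m)
E
```

```text
expected tip px [124.048 222.154]
expected tip px [139.019 311.896]
[ 513.309 -347.428  144.   ] vs [ 510.2   -343.153]
False 11.0333 [ 487.615 -317.067  159.968] [ 0.231  0.793 -2.413]
True 11.6667 [ 487.359 -316.246  126.791] [-0.524  0.263  6.211]
```

View pics/im.png

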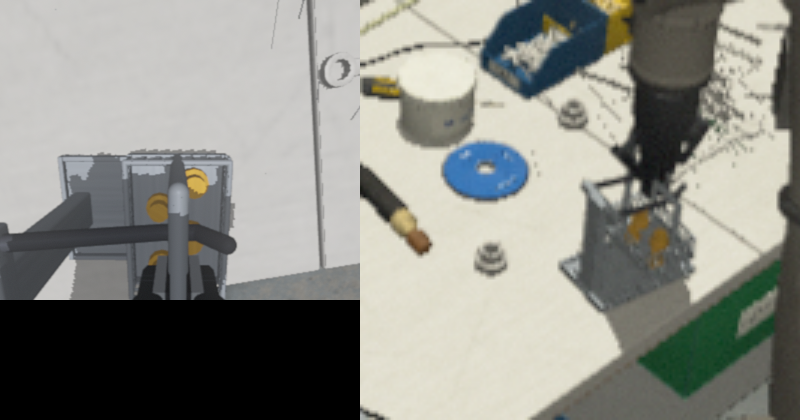

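The bar lies across the prongs, resting at the right height. I'll release it, verify, then view the tank from the front.

Run:
```python
from h import *
r.release(); r.dwell(.3)
p=r.sense()['position']
r.movel([*p[:2],250],v=200); s=r.sense(); print(s['time'],s['force'])
r.dwell(.2)
shot("hang")
r.movel([440,-200,310],D,v=350)
th=.5; zt=np.array([np.sin(th),0,-np.cos(th)]); yt=np.array([0,1.,0]); V=np.column_stack([np.cross(yt,zt),yt,zt])
for p in ((460,240,200),(460,200,210),(460,240,230),(480,240,200),(460,200,200)):
    q=r.solve_ik(p,V); print(p,q)
    if q is not None and q[0]>-1:
        r.movep(p,V); shot("fr"); break
s=r.sense(); print(s['time'],s['position'],s['q'])
a=cv2.imread("pics/hang.png");b=cv2.imread("pics/fr.png")
m=np.zeros((420,800,3),np.uint8);m[:300,:240]=a[:300,160:400]; m[:,240:]=b
cv2.imwrite("pics/hm.png",m)
```

```text
13.5667 [ 0.56  -0.204  0.269]
(460, 240, 200) [-0.131  0.117 -0.731  2.264  0.846  0.612  0.061]
16.0833 [460.651 239.053 199.987] [-0.129  0.117 -0.729  2.264  0.846  0.612  0.06 ]
```

View pics/hm.png

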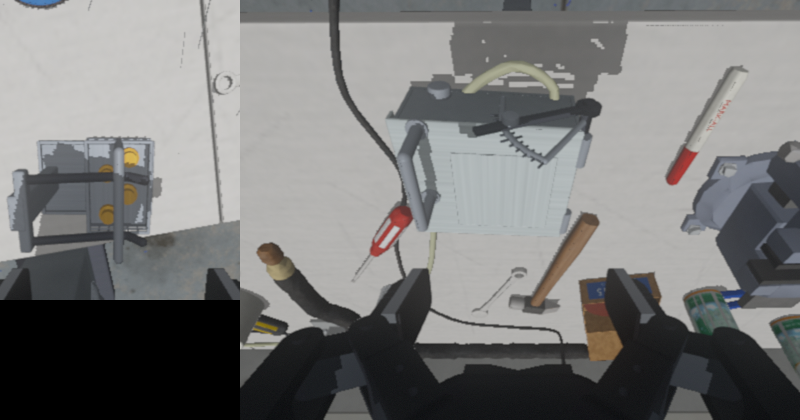

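The basket hangs squarely on both prongs. The front view shows the indicator arm from its hinge at fr (350,108) to its tip at about (235,131).

Run:
```python
from h import *
f=cv2.imread("pics/fr.png"); t=cv2.imread("pics/tk.png")
m=np.zeros((600,800,3),np.uint8)
m[:600,:800]=0
a=cv2.resize(f[80:160,215:370],None,fx=4,fy=4,interpolation=cv2.INTER_CUBIC); m[:320,:620]=a
b=cv2.resize(f[110:240,150:215],None,fx=2,fy=2,interpolation=cv2.INTER_CUBIC); m[330:590,:130]=b
c=cv2.resize(t[45:200,200:365],None,fx=1.7,fy=1.7,interpolation=cv2.INTER_CUBIC); m[330:330+c.shape[0],150:150+c.shape[1]]=c[:270]
d=cv2.resize(t[165:215,200:290],None,fx=3.8,fy=3.8,interpolation=cv2.INTER_CUBIC); m[400:400+d.shape[0],450:450+d.shape[1]]=d
cv2.imwrite("pics/zz.png",m)
for z in(67,):
    for uv in((213,56),(353,63),(340,183),(213,178)): print(uv,onz("tk",uv,z))
print("tip",tri([("fr",(235,131)),("tk",(280.5,200.7))])," hinge",tri([("fr",(350,108)),("tk",(211,188.7))]))
```

```text
(213, 56) [587.735 281.882  67.   ]
(353, 63) [580.583 130.992  67.   ]
(340, 183) [448.17  136.882  67.   ]
(213, 178) [454.734 291.044  67.   ]
tip (array([435.828, 210.292, 100.915]), array([0.67, 0.67]))  hinge (array([440.488, 294.081,  62.628]), array([1.285, 1.285]))
```

View pics/zz.png

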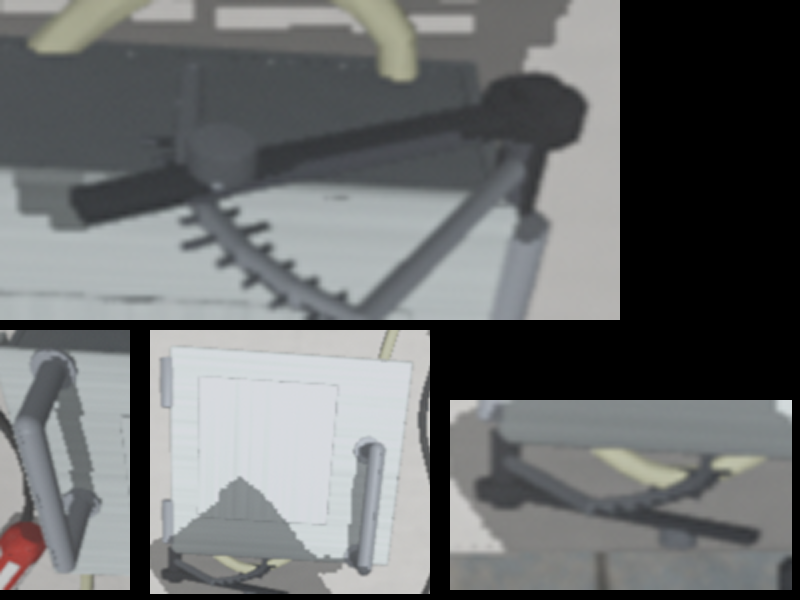

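```bash
cat >> h.py <<'E'
XT=np.array([.045,.999,0]); YT=np.array([-.999,.045,0]); ZT=np.array([0,0,1.])
def F(a):  # flipped tool frame (camera towards robot), tilted with the lid by a
    n=np.cos(a)*ZT+np.sin(a)*XT; x=np.cos(a)*XT-np.sin(a)*ZT
    return np.column_stack([YT,x,-n])
def bar(H,a): return H-XT*(130*np.cos(a)-43*np.sin(a))+ZT*(130*np.sin(a)+43*np.cos(a))
E
python3 - <<'E'
from h import *
f=tri([("fr",(165,157.5)),("tk",(325.3,186))]); b=tri([("fr",(184,227.5)),("tk",(332.4,113.8))])
print(f,b,np.linalg.norm(f[0]-b[0]),(f[0]+b[0])/2)
t=tri([("fr",(233.8,131.2)),("tk",(281,201))]); h=tri([("fr",(348.8,108)),("tk",(211.8,188.7))]); d=t[0]-h[0]
print(t,h,np.linalg.norm(d),"angle",np.arctan2(d[2],-d@XT), np.linalg.det(F(.4)))
# same from the arm plane (y=83 => 58 mm before hinge point) with each single view
m=(f[0]+b[0])/2; H=np.array([*(m+130*XT)[:2],62]); print("H",H)
for tag,uv in(("fr",(233.8,131.2)),("tk",(281,201))):
    o,dd=ray(tag,uv); k=((H+58*YT-o)@YT)/(dd@YT); p=o+k*dd-H; print(tag,p@-XT,p[2],np.arctan2(p[2],-p@XT),np.hypot(p@XT,p[2]))
for a in(0,.1,.2,.3,.43):
    R=F(a); p=bar(H,a)+5*R[:,2]*-1*-1*-1; print(a,p,r.solve_ik(p,R),r.solve_ik(p,F(a/2)))
E
```

```text
(array([453.634, 161.163, 105.163]), array([0.413, 0.413])) (array([528.538, 157.066, 104.305]), array([0.166, 0.166])) 75.02131705589642 [491.086 159.115 104.734]
(array([435.629, 209.664, 101.485]), array([0.597, 0.597])) (array([440.479, 293.136,  62.632]), array([1.241, 1.241])) 92.19901659050065 angle 0.43502131162624963 1.0000259999999999
H [496.936 288.985  62.   ]
fr 81.32083087341128 40.087660514500186 0.4579972292689065 90.66475643527522
tk 82.61273013370413 38.64982044943406 0.43759301860153155 91.20675304448524
0 [491.086 159.115 110.   ] [ 0.066  0.404 -0.604  2.048  0.323  0.782  0.793] [ 0.066  0.404 -0.604  2.048  0.323  0.782  0.793]
0.1 [491.331 164.551 122.739] [-0.022  0.403 -0.58   2.011  0.389  0.886  0.694] [ 0.022  0.395 -0.597  2.023  0.35   0.846  0.743]
0.2 [491.632 171.23  134.87 ] [-0.1    0.415 -0.566  1.969  0.448  0.998  0.606] [-0.02   0.391 -0.594  1.996  0.377  0.913  0.694]
0.3 [491.986 179.086 146.274] [-0.171  0.438 -0.559  1.924  0.499  1.114  0.531] [-0.063  0.393 -0.592  1.966  0.404  0.981  0.647]
0.43 [492.519 190.927 159.824] [-0.255  0.481 -0.555  1.86   0.555  1.267  0.449] [-0.119  0.404 -0.59   1.924  0.436  1.07   0.59 ]
```

Run:
```python
from h import *
def rep(t):
    s=r.sense(); print(t,round(s['time'],2),s['position'],s['force'],s['grip_width'],s['grip_force']); return s
r.movel([491,159,190],F(0),v=150)
hit=r.movel([491,159,99],v=100,threshold=12); rep(("down",hit))
r.clamp(80); s=rep("grip")
H=np.array([*(s['position']+130*XT)[:2],62.]); print(H)
np.save("H.npy",H)
for a in np.linspace(0,.44,9)[1:]:
    R=F(a); r.movel(bar(H,a)+6*R[:,2],R,v=60); rep(round(a,3))
r.dwell(.3); rep("end"); shot("up"); cv2.imwrite("pics/up_s.png",r.read_camera("scene"))
a=cv2.imread("pics/up.png");b=cv2.imread("pics/up_s.png")
m=np.zeros((420,800,3),np.uint8);m[:,:560]=a; m[:,560:]=cv2.resize(b[200:340,190:270],None,fx=3,fy=3)
cv2.imwrite("pics/um.png",m)
```

```text
('down', False) 18.37 [491.378 159.181  99.531] [-0.29   0.533 -0.078] 1.0020972374420176 0.0
grip 19.07 [491.023 158.599  99.029] [-0.743 -4.873  4.004] 0.08625122961036853 78.03499460220337
[496.873 288.469  62.   ]
0.055 19.35 [491.117 160.742 106.029] [ 1.684 -4.657 -1.764] 0.08208176326712166 79.44032907485962
0.11 19.62 [491.3   163.311 112.973] [ 2.522 -4.491 -2.109] 0.08839078894330984 80.35459399223328
0.165 19.9 [491.464 166.28  119.751] [ 2.53  -4.424 -1.721] 0.07966036641253911 80.99754095077515
0.22 20.18 [491.646 169.615 126.354] [ 2.632 -4.619 -1.718] 0.08317333575626179 81.43828511238098
0.275 20.45 [491.887 173.283 132.748] [ 3.994 -4.857 -2.268] 0.0863867863528391 81.73465490341187
0.33 20.73 [492.133 177.31  138.938] [ 3.536 -4.185 -2.49 ] 0.08803136197348202 81.92507028579712
0.385 21.0 [492.404 181.634 144.906] [ 3.942 -5.354 -2.346] 0.08530439723206161 82.04463601112366
0.44 21.27 [492.664 186.359 150.617] [ 5.082 -4.733 -2.362] 0.08346705289192387 82.11211323738098
end 21.57 [492.665 186.211 150.467] [ 6.049 -3.749 -3.389] 0.08490696870272653 82.05607295036316
```

View pics/um.png

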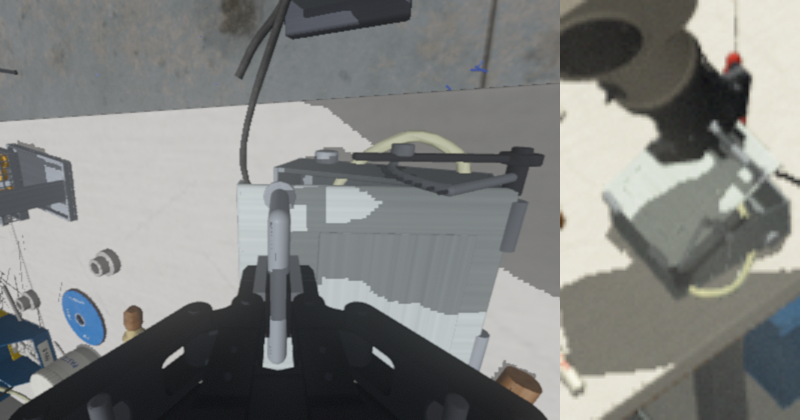

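The lid is raised. In this view the arm runs from about (355,156) to (525,158), parallel to the lid's front edge at (238,184)–(515,190). I'll do one quick numeric check before handing in.

Run:
```python
from h import *
H=np.load("H.npy"); s=r.sense(); b=s['position']-6*s['tcp_rot'][:,2]-H
print("lid angle",np.arctan2(b[2],-b@XT)-np.arctan2(43,130),"radius",np.hypot(b@XT,b[2]),np.hypot(130,43), abs(s['qvel']).max())
for a in(.36,.44,.52):
    print(a,"tip proj up/fr/tk",*[proj(t,H+58*YT+91*(-XT*np.cos(a)+ZT*np.sin(a))) for t in("up","fr","tk")])
print("3-view tip",tri([("fr",(233.8,131.2)),("tk",(281,201)),("up",(355,156))]))
```

```text
lid angle 0.4355955277693221 radius 137.05160539912657 136.92698784388708 0.001666149466189177
0.36 tip proj up/fr/tk [348.195 153.037] [228.4   124.321] [283.616 199.546]
0.44 tip proj up/fr/tk [350.66  154.729] [231.63  129.947] [281.213 201.07 ]
0.52 tip proj up/fr/tk [354.472 156.571] [235.883 135.65 ] [278.241 202.571]
3-view tip (array([435.728, 210.157, 101.097]), array([0.194, 1.127, 1.059]))
```

```bash
python3 -c "
from h import *
R=F(.452); H=np.load('H.npy'); r.movel(bar(H,.452)+6*R[:,2],R,v=20); r.dwell(.6); s=r.sense(); print(s['time'],s['force'],s['grip_force']); print(r.sign_off())"
```

```text
22.525 [ 5.315 -4.333 -1.935] 82.021404504776
the job is handed in; nothing more can be done
None
```

I handed the job in at 22.5 s: the basket hangs on both prongs, let go, and the gripper is holding the lid steady at about 0.45 rad, in line with the indicator arm (measured at 0.44–0.46 rad); no verdict came back.

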